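# Press a curtain eyelet and hold it up in tongs

### The arm

A 6-joint arm with a two-finger parallel gripper is mounted at the origin on the work surface. World frame = base frame: x ahead of the robot, y to its left, z up, the work surface at z = 0. Lengths are in m, angles in rad, forces in N, time in s.
With the tool pointing down it reaches from about 0.35 to 1 m from the base axis. Payload 7.1 kg.
Tool frame: the origin (TCP) lies where the fingers leave the gripper's body, on its centre line; the fingertips stand 73 mm ahead of it and the grasp point (between the pads) lies 54 mm ahead of it; z points along the fingers, y is the line along which they close (so a half turn about z gives the same grasp; the last joint's range is limited). The gripper opens to 85 mm and grips with 20 to 120 N. Pads are 22 mm wide; open, the fingers measure 114 mm over their backs; the gripper's body (76 mm by 85 mm) begins 54 mm behind the grasp point. The pads swing forward as they close: fully open they stand 13 mm farther back than shut.
Start: joints at [-1.225, 0.423, 1.63, -0, 1.089, -0.019], TCP at [0.223, -0.584, 0.304] pointing down, gripper open.
Joint ranges: [-3, 3], [-0.9, 2.11], [0.09, 2.58], [-1.31, 4.45], [0.11, 2.69], [-2.54, 2.54]. Speed limits (rad/s): [2.39, 2.39, 3.01, 3.14, 3.14, 3.14].

### API

Orientations are given as a rotation vector (axis times angle).
In Python, from rig import bot gives the robot as it stands.
- The arm moves only by the shell command python3 -m handwheel 'ROWS' [FORCE]. ROWS is JSON, a list of rows, each a list of 3 entries, a list of its own where there are three numbers: the finger opening in mm, from 0 to 85.4, then the shift along the tool's x, y, z in mm, then the turn, a rotation vector about the tool's x, y, z in degrees. In form: [[jaw, [x, y, z], [rx, ry, rz]], ...]. A call has exactly 8 rows; each row is the pose to reach, as a shift and turn from the pose commanded when the call began, along the tool's axes at that moment; what a row does not reach only later rows make up. A row lasts 1/8 s, in which the tool goes at most 62.5 mm and 10.7 degrees, less where a joint would pass 70% of its speed; a pose out of reach is approached as far as the arm can. A call with a gripper value outside its range is refused whole. The fingers move at their own pace and stop on an object; FORCE is the grip in N (left out, the last holds). Time passes only in rows, so rows that repeat a pose let the fingers close, or fill a call up. It gives the time, the measured TCP pose, the force, the opening and the grip force at its end, in the units of the state.
- bot.state(): the state, without advancing time (a new reading comes with each control period).
- bot.get_image(name): name is "scene" or "side" or "wrist"; returns a dict with "pixels" (480x640x3 uint8, blue, green, red), "fx", "fy", "cx", "cy" (pixels), "eye" and "orientation" of the camera in the world. Camera axes: x right, y up, looking along -z (the intrinsics and any distortion apply to the point x, -y, -z); pixel columns grow to the right and rows downward; lengths in m; the calibration is good to about 2 mm. The wrist camera is an equidistant fisheye: a pixel r from the principal point sees the ray r / f radians off the axis. A picture is of the moment at which its call begins. There is no depth.
- bot.sign_off(): hands the job in; it is judged then, once.
Trained networks look in the newest picture that a camera, given by its name, has taken for a name from the list of things; names that differ only in an ending like _2 or _b are one class to them, and where a whole thing is asked for, a point or a joint stands for the part that bears it (a point fixed in the world has none). Each returns a list of dicts, best first, with "conf" (0 to 1); they miss things now and then, are a little off and sometimes report something else, mostly with a low value. They report only what shows in the picture. A call takes as long as a camera call. They do not tell look-alikes from the thing itself.
- bot.recognise(label, camera): "extent" ([left, top, right, bottom] in pixels, round what is visible of it).
- bot.silhouettes(label, camera): "mask" (480x640 bool, what is visible of it) and "extent" ([left, top, right, bottom] in pixels, round what is visible of it).
- bot.tip_of(label, camera): "uv" ([column, row] in pixels: a listed point, or the origin of a listed thing).
The state is a dict: "t": time; "joint_positions": joint angles; "joint_vel": joint speeds; "joint_efforts": joint torques, N m; "position": TCP position; "tcp_rot": TCP orientation; "force": force on the tool from outside, world axes, zero at the start; "wrist_torque": the same for the moment, N m; "grip_width": finger opening in m; "grasp_force": force on a finger pad.
Only numpy, scipy, OpenCV 4.12 (cv2) and the standard library are available. Lean on these libraries where they do the work, as an engineer would, in place of code of your own. Each camera call takes 0.05 s, during which the arm holds its last target. There are 200 camera calls.

### The job

Press the curtain eyelet that lies in the hand press: pull the side lever all the way down to its stop and let it spring fully back up. Then take the tongs from their rest, close them on the eyelet, draw it out in front of the press and hold it up in the tongs, still and about 20 cm above the table; the program finishes while holding it there. Touch the eyelet only with the tongs, and leave the other things on the table where they are.

Things in the scene. Friction and masses are not known exactly. Their poses are not given: they have to be found in the camera images.
- press: Grey C-frame hand press fixed to the table. Origin: on the table, under the die axis. x points from its open front to its column at the back, y to the lever's side, z up. Base plate 170 x 100 x 20 mm high, x = -40 to 130 mm; column x = 73 to 118 mm, 26 mm wide; overhanging head x = -11 to 118 mm, 28 mm wide, z = 145 to 195 mm; ears above it to z = 240 mm.
- ram (a point): Centre of the flat underside of the ram, over the die. The ram's shoe is 32 mm in diameter, 8 mm high, on a 22 mm rod. Its underside is 105 mm above the table with the lever up; it goes down 38 mm with the lever and stops 2 mm above the eyelet.
- die (a point): Centre of the flat top of the die, 55 mm above the table on the press's z axis. The die is a 36 mm diameter post, 15 mm tall, on a wider foot (48 mm diameter, z = 20 to 40 mm); a tapered locating pin of 18 mm diameter stands 7 mm up from its top.
- press_lever (a joint): Angle of the lever, rad: 0 = up at rest, 0.96 = down at its stop. It turns about an axis along the press's x through point lever_pivot. A spring returns it: about 5 N at the handle at rest, 10 N at the stop.
- lever_pivot (a point): Pivot of the lever: at x = 20, y = 0, z = 225 mm in the press's frame.
- handle (a point): Centre of the lever's black cross bar: 18 mm diameter, 70 mm long, along the press's x, 170 mm from the pivot. At rest the lever leans 0.61 rad above level towards the press's +y; at the stop 0.35 rad below level.
- eyelet: Brass ring, 44 mm outside and 24 mm hole diameter, 10 mm thick, 20 g. It lies flat on the die round the locating pin, overhanging it by 4 mm all round. Origin: centre of its underside.
- tongs: Spring tongs, 246 mm long, 85 g, balanced at the origin, lying on their rest; two arms that open sideways from a hinge at x = -95 mm, wooden grip plates, flat steel jaws. Origin: midway between the grip plates, on the underside. x points along the tongs to the jaws, y across, z up. Grip plates: x = -30 to 30 mm, 20 mm high (z = 0 to 20 mm), 60 mm over their outsides when open.
- tongs_left (a joint): Closing angle of each arm, rad (both move alike): 0 = sprung open, plates 60 mm over all, jaws about 70 mm apart; 0.026: 55 mm and 58 mm; 0.06: 48 mm, jaws parallel and 44 mm apart; 0.10 = fully closed, 41 mm. The spring pushes the plates apart with about 6 N open, 8 N at 0.06 (squeeze with some 20 N to pinch firmly); they reopen when let go.
- jaws (a point): Point midway between the jaws of the tongs: 120 mm ahead of the tongs' origin and 9 mm above the underside. The jaw plates are 44 mm long (x = 98 to 142 mm), 18 mm high (z = 0 to 18 mm), 4 mm thick.
- rest: Wooden tongs rest fixed on the table, base 200 x 80 x 6 mm, its centre 10 mm ahead (+x) of the origin (on the table). Two cross bars to 24 mm height, at x = -68 and 86 mm, carry the tongs; between them the space under the grip plates is free down to the base.
- spool: Bystander: wooden spool, 40 mm diameter, 50 mm tall. Origin: centre of its underside.
- pin_tin: Bystander: round steel pin tin, 70 mm diameter, 26 mm tall. Origin: centre of its underside.
- chalk_box: Bystander: cardboard box, 75 x 50 x 22 mm. Origin: centre of its underside.
Not all that is in view belongs to the job. What is meant by the eyelet is not orange, and is the smaller of those in its own colour.

How it is judged:
On the way, in this order (a step that is already met when the one before it is completed fails the run):
1. the lever is pulled down to its stop with the eyelet in the die (value of joint press_lever above 0.91 rad and distance between eyelet and die below 0.008 m), for 0.1 s.
2. the lever has sprung fully back up, the eyelet still in the die (value of joint press_lever below 0.06 rad and distance between eyelet and die below 0.008 m), for 0.1 s.
3. the eyelet is lifted off the pin in the tongs, which the fingers hold (z of eyelet in the frame of press above 0.064 m and contact force between eyelet and tongs above 0.3 N and contact force between the fingers and tongs above 1 N), for 0.2 s.
At the end, for the whole second after the job is handed in: Eyelet pinched within 30 mm of the middle of the tongs' jaws, fingers gripping the tongs; eyelet at rest, over 150 mm above the table and over 50 mm in front of the die, touched only by the tongs; tongs clear of press and rest; lever back up (under 0.06 rad) (height (world z) of eyelet above 0.15 m and x of eyelet in the frame of press below -0.05 m and distance between eyelet and jaws below 0.03 m and contact force between eyelet and tongs above 0.3 N and contact force between the fingers and tongs above 1 N and contact force between eyelet and the fingers below 0.1 N and contact force between each of eyelet, tongs and press below 0.1 N and contact force between tongs and rest below 0.1 N and linear speed of eyelet below 0.03 m/s and value of joint press_lever below 0.06 rad); the arm keeps its last pose, push and grip.
It fails at once if the robot touches the eyelet directly (contact force between any of the fingers, the arm and eyelet above 0.5 N).
It fails at once if a bystander is disturbed (distance of any of spool, pin_tin, chalk_box from where it was at the start of the episode above 0.02 m).
It also fails if it takes over 69 s, if anything falls off the work surface, if the arm or the gripper's body presses on something with over 40 N, if the wrist force passes 120 N, or if a joint passes its speed limit or range.

## Working session

There is one attempt and no reset: what is moved stays moved. The work goes in short steps, Python scripts to look and compute and a shell command to move; the robot and the scene stay as the last step left them, time stands still between calls to the robot, and variables do not carry over. Pictures are saved under pics/ and viewed, at most 13 in all, crops included, and the job is handed in when it is done.

```bash
mkdir -p pics; ls; python3 - <<'E'
from rig import bot
import cv2
for c in ["scene","side"]:
    im=bot.get_image(c); cv2.imwrite(f"pics/{c}0.png",im["pixels"])
    print(c,[im[k] for k in("fx","fy","cx","cy")],im["eye"],im["orientation"])
    for l in ["press","ram","die","lever_pivot","handle","eyelet","tongs","jaws","rest","spool","pin_tin","chalk_box"]:
        print(l,[(round(d["conf"],2),[round(float(v)) for v in d["uv"]]) for d in bot.tip_of(l,c)][:4])
print(bot.state())
E
```

```text
pics
scene [560.044944682831, 560.044944682831, 318.3624914082466, 241.4464291954555] [1.10275527 0.60346076 0.96743943] [0.40108566 0.94772338 2.12893419]
press [(0.63, [260, 321])]
ram []
die [(0.82, [259, 306])]
lever_pivot [(0.64, [251, 253])]
handle [(0.7, [324, 213])]
eyelet [(0.79, [208, 306]), (0.53, [256, 304]), (0.24, [230, 226])]
tongs [(0.9, [228, 223]), (0.44, [252, 254])]
jaws [(0.72, [197, 248])]
rest [(0.84, [231, 234]), (0.53, [402, 441])]
spool [(0.64, [482, 370])]
pin_tin [(0.95, [420, 314])]
chalk_box [(0.57, [402, 441])]
side [440.7058294777162, 440.7058294777162, 311.01139810135373, 242.1075895325502] [ 0.44298945 -0.63294518  0.81148285] [ 0.82764813 -0.03338748 -0.02492663]
press [(0.69, [366, 326])]
ram [(0.71, [374, 291])]
die []
lever_pivot [(0.77, [386, 252])]
handle [(0.71, [335, 181]), (0.19, [296, 448])]
eyelet [(0.77, [393, 376]), (0.71, [344, 388]), (0.53, [369, 307])]
tongs [(0.73, [302, 446])]
jaws []
rest [(0.67, [297, 449])]
spool [(0.53, [279, 208])]
pin_tin [(0.67, [267, 251])]
chalk_box [(0.56, [361, 215])]
{'t': 1.3, 'joint_positions': array([-1.22500034e+00,  4.23123035e-01,  1.62989594e+00,  1.35915202e-05,
        1.08859902e+00, -1.90210694e-02]), 'joint_vel': array([-0.00019979, -0.00073203, -0.00111724, -0.00121597, -0.00089211,
       -0.00080262]), 'joint_efforts': array([ 3.25562014e-04, -5.57338929e+01, -2.82132643e+01,  1.02736847e-04,
        9.17844809e-04,  2.76249636e-06]), 'position': array([ 0.22299625, -0.58385008,  0.30390626]), 'tcp_rot': array([-3.08944779e+00, -5.69866087e-01, -1.21874439e-05]), 'force': array([-0.32242658,  0.92249977,  0.27950831]), 'wrist_torque': array([ 0.00196303, -0.02639457, -0.04320291]), 'grasp_force': 0.0, 'grip_width': 0.08519119878956961}
```

View pics/scene0.png

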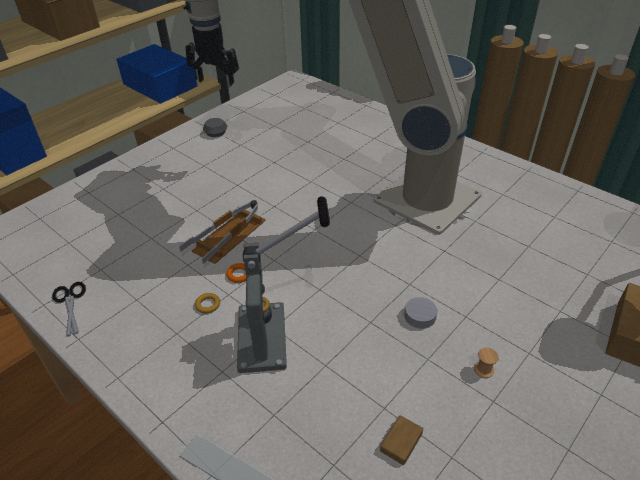

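View pics/side0.png

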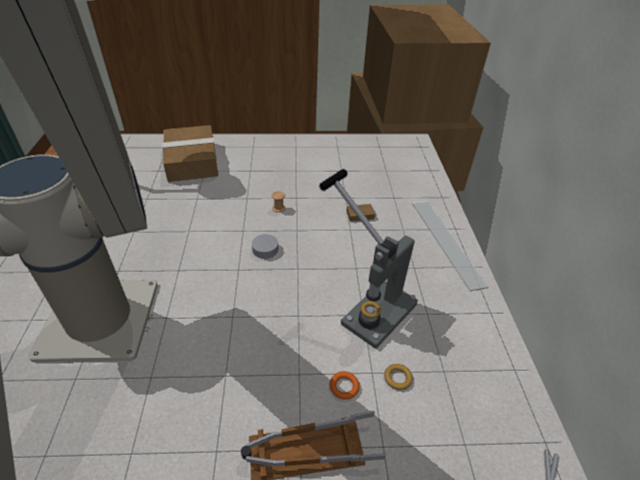

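The pressed eyelet is the small brass ring on the die (scene 262,304; side 370,309). The ring lying on the table and the orange one are decoys. The tongs lie on the rest, hinge at side (247,452), jaws pointing right; the handle is at scene (323,212), side (334,180). Next I fit the poses.

```bash
cat > h.py <<'E'
import numpy as np
from scipy.optimize import least_squares
from scipy.spatial.transform import Rotation as R
CAM={"scene":(560.045,318.362,241.446,[1.10275527,0.60346076,0.96743943],[0.40108566,0.94772338,2.12893419]),
"side":(440.706,311.011,242.108,[0.44298945,-0.63294518,0.81148285],[0.82764813,-0.03338748,-0.02492663])}
def proj(c,P):
    f,cx,cy,e,o=CAM[c]; p=R.from_rotvec(o).inv().apply(np.atleast_2d(P)-np.array(e))
    return np.c_[cx+f*p[:,0]/-p[:,2], cy-f*p[:,1]/-p[:,2]]
def ray(c,uv,z):
    f,cx,cy,e,o=CAM[c]; d=R.from_rotvec(o).apply([(uv[0]-cx)/f,-(uv[1]-cy)/f,-1]); e=np.array(e)
    return e+d*(z-e[2])/d[2]
def T(q,p,z=0):
    return np.array([q[0],q[1],z])+R.from_euler('z',q[2]).apply(p)
def fit(obs,q0,z=0):
    def r(q): return np.concatenate([(proj(c,T(q,p,z))[0]-uv) for c,p,uv in obs])
    s=least_squares(r,q0,loss='soft_l1',f_scale=2); return s.x,r(s.x).reshape(-1,2)
E
python3 - <<'E'
from h import *
L=170;H=np.array([20,L*np.cos(.61),225+L*np.sin(.61)])/1e3
piv=np.array([20,0,225])/1e3
ey=np.array([0,0,60])/1e3
o=[("scene",piv,(251,253)),("scene",H,(323,212)),("side",piv,(386,252)),("side",H,(334,181)),("side",ey,(370,310)),
("scene",np.array([0,0,.055]),(259,306)),("side",np.array([0,0,.105]),(374,291)),("side",np.zeros(3),(366,326)),("scene",np.zeros(3),(260,321)),
("side",np.array([-.04,.05,.02]),(342,319)),("side",np.array([-.04,-.05,.02]),(376,343)),("side",np.array([.13,-.05,.02]),(416,298)),
("scene",np.array([-.04,-.05,.02]),(241,305)),("scene",np.array([-.04,.05,.02]),(282,303)),("scene",np.array([.13,-.05,.02]),(238,368)),("scene",np.array([.13,.05,.02]),(286,366))]
g=ray("side",(366,326),0)
best=min((fit(o,[g[0],g[1],y]) for y in (0,1.57,3.14,-1.57)),key=lambda s:np.abs(s[1]).sum())
print("press",best[0].round(4)); print(best[1].round(1).tolist())
q=best[0]; print("handle",T(q,H).round(4),"axis x",T(q,[1,0,0])-T(q,[0,0,0]))
o=[("scene",np.array([0,0,0.]),(228,223)),("scene",np.array([.12,0,.009]),(197,248)),("side",np.zeros(3),(302,446)),
("scene",np.array([.01,0,-.024]),(231,234)),("side",np.array([.01,0,-.024]),(297,449)),
("side",np.array([.142,.037,.009]),(372,414)),("side",np.array([.142,-.037,.009]),(384,458)),("scene",np.array([.142,.037,.009]),(207,260)),("scene",np.array([.142,-.037,.009]),(183,246))]
g=ray("side",(302,446),.024)
best=min((fit(o,[g[0],g[1],y],.024) for y in (0,1.57,3.14,-1.57)),key=lambda s:np.abs(s[1]).sum())
print("tongs",best[0].round(4)); print(best[1].round(1).tolist())
for n,c,uv in [("spool","side",(279,208)),("spool","scene",(484,374)),("tin","side",(267,251)),("tin","scene",(420,320)),("box","side",(361,215)),("ring","side",(398,376)),("oring","side",(344,385))]: print(n,ray(c,uv,0).round(3))
E
```

```text
press [ 0.6073 -0.0309  0.8165]
[[-0.2, 3.0], [-0.5, -0.6], [-0.7, -3.1], [-1.6, -1.6], [-0.1, -1.2], [-0.2, 0.5], [-1.7, 4.2], [1.0, -0.4], [1.1, 1.9], [-2.7, -0.3], [0.1, 1.1], [1.7, 0.5], [-3.4, 0.1], [0.3, -1.5], [-1.7, 0.9], [-0.1, -1.4]]
handle [0.5195 0.079  0.3224] axis x [0.6847636  0.72876527 0.        ]
tongs [ 0.4442 -0.3048  0.0835]
[[3.9, 2.5], [0.6, 0.8], [-5.8, 0.0], [-0.7, 0.5], [4.7, 2.0], [-0.7, 0.9], [-3.3, -1.7], [-5.2, 0.1], [-2.4, 1.8]]
spool [0.401 0.401 0.   ]
spool [0.405 0.406 0.   ]
tin [0.372 0.217 0.   ]
tin [0.372 0.23  0.   ]
box [0.641 0.365 0.   ]
ring [ 0.655 -0.159  0.   ]
oring [ 0.542 -0.177  0.   ]
```

```bash
cat >> h.py <<'E'
def rel(st,pos,yaw):
    """shift (mm) and turn (deg) in tool axes to a tool-down pose with tool x at world angle yaw"""
    R0=R.from_rotvec(st["tcp_rot"]); R1=R.from_euler('z',yaw)*R.from_euler('x',np.pi)
    return (R0.inv().apply(np.array(pos)-st["position"])*1e3).round(1).tolist(),np.degrees((R0.inv()*R1).as_rotvec()).round(2).tolist()
E
python3 - <<'E'
from h import *
from rig import bot
s=bot.state(); M=R.from_rotvec(s["tcp_rot"]).as_matrix(); print(M.round(3)); print("yaw",np.arctan2(M[1,0],M[0,0]))
for k in (0,np.pi,-np.pi): print(rel(s,[.5195,.079,.44],.8165+k))
for k in (0,np.pi,-np.pi): print("tongs",rel(s,[.4442,-.3048,.25],.0835+k))
E
```

```text
[[ 0.934  0.357  0.   ]
 [ 0.357 -0.934  0.   ]
 [ 0.    -0.    -1.   ]]
yaw 0.3648107496757639
([513.5, -513.4, -136.1], [-0.0, -0.0, -25.88])
([513.5, -513.4, -136.1], [-0.0, 0.0, 154.12])
([513.5, -513.4, -136.1], [-0.0, 0.0, 154.12])
tongs ([306.2, -181.8, 53.9], [-0.0, -0.0, 16.12])
tongs ([306.2, -181.8, 53.9], [0.0, -0.0, -163.88])
tongs ([306.2, -181.8, 53.9], [0.0, -0.0, -163.88])
```

```bash
python3 -m handwheel '[[0,[30,-30,-60],[0,0,-3]],[0,[75,-75,-100],[0,0,-8]],[0,[115,-115,-136],[0,0,-14]],[0,[155,-155,-136],[0,0,-20]],[0,[195,-195,-136],[0,0,-25.9]],[0,[235,-235,-136],[0,0,-25.9]],[0,[275,-275,-136],[0,0,-25.9]],[0,[315,-315,-136],[0,0,-25.9]]]' 20
python3 -m handwheel '[[0,[40,-25,0],[0,0,0]],[0,[80,-50,0],[0,0,0]],[0,[100,-80,0],[0,0,0]],[0,[140,-100,0],[0,0,0]],[0,[140,-100,0],[0,0,0]],[0,[140,-100,0],[0,0,0]],[0,[140,-100,0],[0,0,0]],[0,[140,-100,0],[0,0,0]]]'
python3 - <<'E'
from h import *
from rig import bot
import cv2
for c in ("scene","side"):
    im=bot.get_image(c); cv2.imwrite(f"pics/{c}1.png",im["pixels"])
    print(c,[(l,[(round(d["conf"],2),[round(float(v)) for v in d["uv"]]) for d in bot.tip_of(l,c)][:2]) for l in ("handle","lever_pivot","press","jaws","tongs")])
s=bot.state(); print(s["t"],rel(s,[.5195,.079,.44],.8165))
E
```

```text
t: 2.3
position: [0.4053, -0.1752, 0.4403]
tcp_rot: [2.882, 1.248, 0.001]
force: [1.0, -1.2, 0.1]
grip_width: 0.0001
grasp_force: 0.0
t: 3.3
position: [0.4277, -0.0075, 0.4399]
tcp_rot: [2.884, 1.245, -0.0]
force: [-0.4, 0.6, -0.4]
grip_width: -0.0001
grasp_force: 0.0
scene [('handle', [(0.63, [326, 212])]), ('lever_pivot', [(0.7, [252, 253])]), ('press', [(0.92, [260, 323])]), ('jaws', [(0.74, [197, 249]), (0.2, [259, 322])]), ('tongs', [(0.66, [229, 225])])]
side [('handle', [(0.94, [330, 178])]), ('lever_pivot', [(0.69, [389, 250])]), ('press', [(0.71, [366, 324]), (0.6, [302, 446])]), ('jaws', [(0.28, [366, 307])]), ('tongs', [(0.91, [299, 447])])]
3.9 ([125.2, 8.2, -0.1], [-0.0, 0.0, 0.02])
```

```bash
python3 -m handwheel '[[0,[40,2,0],[0,0,0]],[0,[80,5,0],[0,0,0]],[0,[125,8,0],[0,0,0]],[0,[125,8,0],[0,0,0]],[0,[125,8,10],[0,0,0]],[0,[125,8,20],[0,0,0]],[0,[125,8,28],[0,0,0]],[0,[125,8,28],[0,0,0]]]'
python3 -m handwheel '[[0,[0,0,4],[0,0,0]],[0,[0,0,7],[0,0,0]],[0,[0,0,10],[0,0,0]],[0,[0,0,12],[0,0,0]],[0,[0,-1,14],[0,0,0]],[0,[0,-2,16],[0,0,0]],[0,[0,-2,16],[0,0,0]],[0,[0,-2,16],[0,0,0]]]'
python3 - <<'E'
from rig import bot
import cv2,numpy as np
im=[bot.get_image(c)["pixels"] for c in ("scene","side")]
cv2.imwrite("pics/h2.png",np.hstack([cv2.resize(im[0][130:330,220:420],(400,400)),cv2.resize(im[1][100:350,250:450],(400,500))[:400]]))
E
```

```text
t: 4.9
position: [0.5186, 0.0785, 0.4111]
tcp_rot: [-2.883, -1.247, 0.002]
force: [0.2, -0.4, -0.1]
grip_width: 0.0002
grasp_force: 0.0
t: 5.9
position: [0.5173, 0.0812, 0.397]
tcp_rot: [-2.881, -1.247, -0.001]
force: [-5.3, 4.2, 8.4]
grip_width: -0.0002
grasp_force: 4.4
```

View pics/h2.png

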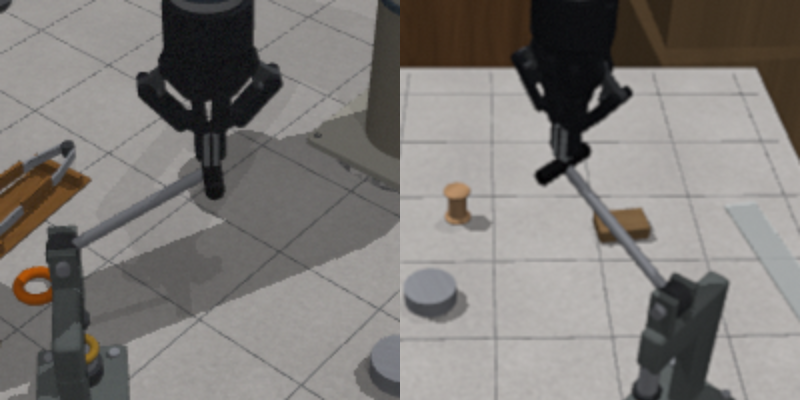

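The tips sit on the bar, slightly towards its far (+x) half, and push the lever. I follow the arc down, easing 6 mm back along the bar.

```bash
python3 -m handwheel '[[0,[-1,-5,6],[0,0,0]],[0,[-2,-10,14],[0,0,0]],[0,[-3,-14,22],[0,0,0]],[0,[-4,-18,31],[0,0,0]],[0,[-5,-21,40],[0,0,0]],[0,[-6,-24,50],[0,0,0]],[0,[-6,-26,60],[0,0,0]],[0,[-6,-28,70],[0,0,0]]]'
python3 - <<'E'
from rig import bot
import cv2,numpy as np
im=[bot.get_image(c)["pixels"] for c in ("scene","side")]
cv2.imwrite("pics/h3.png",np.hstack([cv2.resize(im[0][130:330,220:420],(400,400)),cv2.resize(im[1][100:350,250:450],(400,500))[:400]]))
E
```

```text
t: 7.0
position: [0.4942, 0.0962, 0.327]
tcp_rot: [-2.882, -1.247, -0.006]
force: [-0.1, 5.9, 7.0]
grip_width: 0.0001
grasp_force: 3.6
```

View pics/h3.png

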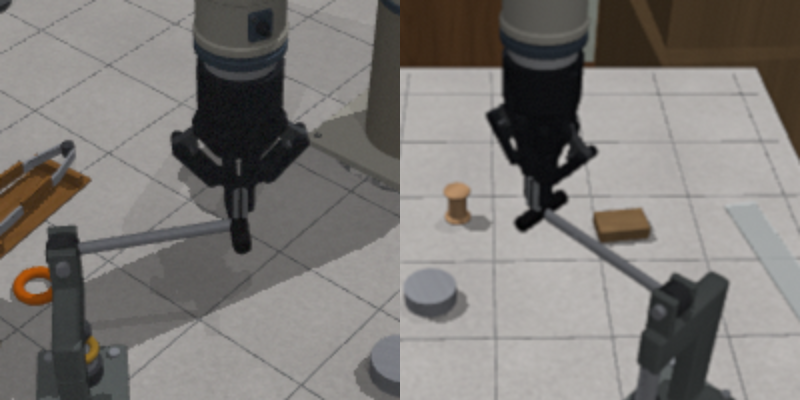

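```bash
python3 -m handwheel '[[0,[0,-1,11],[0,0,0]],[0,[0,-1,22],[0,0,0]],[0,[0,0,33],[0,0,0]],[0,[0,1,44],[0,0,0]],[0,[0,3,54],[0,0,0]],[0,[0,5,63],[0,0,0]],[0,[0,7,70],[0,0,0]],[0,[0,8,74],[0,0,0]]]'
python3 -m handwheel '[[0,[0,1,2],[0,0,0]],[0,[0,1,4],[0,0,0]],[0,[0,2,5],[0,0,0]],[0,[0,2,6],[0,0,0]],[0,[0,2,7],[0,0,0]],[0,[0,2,7],[0,0,0]],[0,[0,2,7],[0,0,0]],[0,[0,2,7],[0,0,0]]]'
```

```text
t: 8.1
position: [0.499, 0.0901, 0.2523]
tcp_rot: [-2.882, -1.247, -0.0]
force: [-2.6, 4.0, 7.6]
grip_width: 0.0002
grasp_force: 3.8
t: 9.1
position: [0.5005, 0.0888, 0.2473]
tcp_rot: [-2.882, -1.247, -0.001]
force: [-10.7, 1.7, 24.9]
grip_width: 0.0
grasp_force: 13.0
```

Stop reached (force rises to 25 N). Now let it come back up.

```bash
python3 -m handwheel '[[0,[0,-5,-20],[0,0,0]],[0,[0,-9,-41],[0,0,0]],[0,[0,-10,-61],[0,0,0]],[0,[0,-9,-81],[0,0,0]],[0,[0,-5,-101],[0,0,0]],[0,[0,1,-120],[0,0,0]],[0,[0,10,-138],[0,0,0]],[0,[0,18,-156],[0,0,0]]]'
python3 -m handwheel '[[85,[0,3,-20],[0,0,0]],[85,[0,3,-40],[0,0,0]],[85,[-40,3,-40],[0,0,0]],[85,[-80,10,-40],[0,0,0]],[85,[-120,20,-40],[0,0,0]],[85,[-120,60,-40],[0,0,0]],[85,[-120,100,-40],[0,0,0]],[85,[-120,100,-40],[0,0,0]]]'
python3 - <<'E'
from h import *
from rig import bot
for c in ("scene","side"):
    im=bot.get_image(c)
    print(c,[(l,[(round(d["conf"],2),[round(float(v)) for v in d["uv"]]) for d in bot.tip_of(l,c)][:3]) for l in ("handle","eyelet")])
s=bot.state(); print(s["t"],s["position"],rel(s,[.4442,-.3048,.25],.0835))
E
```

```text
t: 10.1
position: [0.5141, 0.0755, 0.4021]
tcp_rot: [2.882, 1.247, 0.001]
force: [1.3, -0.0, 1.9]
grip_width: 0.0003
grasp_force: 0.6
t: 11.1
position: [0.5055, -0.0816, 0.4407]
tcp_rot: [2.884, 1.244, -0.001]
force: [-1.3, 0.2, -1.2]
grip_width: 0.085
grasp_force: 0.0
scene [('handle', [(0.83, [324, 210]), (0.58, [403, 440])]), ('eyelet', [(0.78, [241, 273]), (0.74, [204, 306]), (0.66, [260, 307])])]
side [('handle', [(0.73, [336, 180])]), ('eyelet', [(0.89, [394, 378]), (0.57, [344, 387]), (0.48, [367, 311])])]
11.4 [ 0.50383898 -0.07931275  0.44102596] ([-205.3, 110.7, 191.0], [-0.01, 0.0, 42.06])
```

Handle is back at its rest pixels and the eyelet is in the die. On to the tongs.

```bash
python3 -m handwheel '[[85,[-45,20,0],[0,0,6]],[85,[-85,40,20],[0,0,14]],[85,[-125,65,50],[0,0,23]],[85,[-165,85,90],[0,0,32]],[85,[-205,111,130],[0,0,42]],[85,[-205,111,180],[0,0,42]],[85,[-205,111,191],[0,0,42]],[85,[-205,111,191],[0,0,42]]]'
python3 - <<'E'
from h import *
from rig import bot
import cv2
im=bot.get_image("wrist"); cv2.imwrite("pics/w1.png",im["pixels"])
print({k:v for k,v in im.items() if k!="pixels"})
for l in ("tongs","jaws","rest"): print(l,[(round(d["conf"],2),[round(float(v)) for v in d["uv"]]) for d in bot.tip_of(l,"wrist")])
s=bot.state(); print(s["t"],s["position"],rel(s,[.4442,-.3048,.25],.0835))
E
```

```text
t: 12.4
position: [0.4453, -0.3048, 0.2503]
tcp_rot: [-3.138, -0.133, 0.001]
force: [0.3, -0.7, 0.1]
grip_width: 0.0849
grasp_force: 0.0
{'fx': 371.64829954431775, 'fy': 371.64829954431775, 'cx': 318.9146926653456, 'cy': 235.85894377187776, 'eye': array([ 0.51131878, -0.2993095 ,  0.32061765]), 'orientation': array([-0.21457691,  0.19537298, -1.47670937])}
tongs []
jaws [(0.29, [32, 32])]
rest [(0.91, [320, 205])]
12.6 [ 0.44607367 -0.30546634  0.25195303] ([-1.8, -0.8, 1.9], [0.13, -0.15, 0.08])
```

View pics/w1.png

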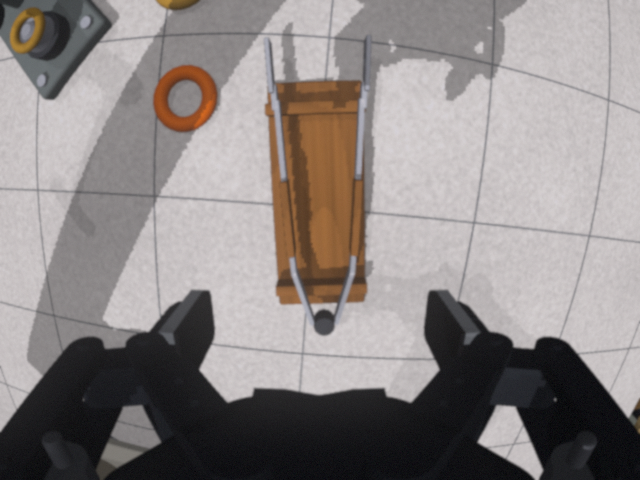

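Wrist view: tongs centred in the view, hinge knob at (324,322), jaw tips at (267,38) and (367,38), plates spanning rows ~180–258. I'll triangulate those onto their known heights.

```bash
cat >> h.py <<'E'
def wray(im,uv,z):
    v=np.array([uv[0]-im["cx"],uv[1]-im["cy"]]); r=np.hypot(*v); a=r/im["fx"]
    d=np.array([np.sin(a)*v[0]/r,-np.sin(a)*v[1]/r,-np.cos(a)]); d=R.from_rotvec(im["orientation"]).apply(d)
    e=np.array(im["eye"]); return e+d*(z-e[2])/d[2]
E
python3 - <<'E'
from h import *
from rig import bot
im=bot.get_image("wrist")
P={k:wray(im,uv,z) for k,uv,z in [("hinge",(324,322),.036),("jl",(267,38),.042),("jr",(367,38),.042),("pl0",(283,180),.044),("pl1",(294,258),.044),("pr0",(359,180),.044),("pr1",(353,258),.044),("restorg",(320,205),0),("eyelet",(29,32),.065)]}
for k,v in P.items(): print(k,v.round(4))
m=(P["jl"]+P["jr"])/2; d=m-P["hinge"]; y=np.arctan2(d[1],d[0]); print("len",np.hypot(*d[:2]),"yaw",y, "sep",np.linalg.norm(P["jl"]-P["jr"]))
o=P["hinge"]+.095*np.array([np.cos(y),np.sin(y),0]); print("origin",o)
s=bot.state(); print(s["t"],s["position"],rel(s,[o[0],o[1],.19],y))
E
```

```text
hinge [ 0.359  -0.3183  0.036 ]
jl [ 0.5873 -0.2553  0.042 ]
jr [ 0.5936 -0.3302  0.042 ]
pl0 [ 0.4789 -0.2765  0.044 ]
pl1 [ 0.4181 -0.2891  0.044 ]
pr0 [ 0.4838 -0.3336  0.044 ]
pr1 [ 0.422  -0.3356  0.044 ]
restorg [ 0.4542 -0.3069  0.    ]
eyelet [ 0.6047 -0.0405  0.065 ]
len 0.2328637042575316 yaw 0.10999166395002498 sep 0.07512022715067683
origin [ 0.45340543 -0.30789638  0.036     ]
12.65 [ 0.44590481 -0.30544322  0.25171128] ([7.1, 3.0, 61.7], [0.12, -0.14, -1.45])
```

```bash
python3 -m handwheel '[[85,[6,3,20],[0,0,-1]],[85,[6,3,50],[0,0,-1]],[85,[6,3,80],[0,0,-1]],[85,[6,3,110],[0,0,-1]],[85,[6,3,135],[0,0,-1]],[85,[6,3,152],[0,0,-1]],[85,[6,3,165],[0,0,-1]],[85,[6,3,165],[0,0,-1]]]'
python3 -m handwheel '[[70,[0,0,0],[0,0,0]],[66,[0,0,0],[0,0,0]],[62,[0,0,0],[0,0,0]],[60,[0,0,0],[0,0,0]],[58,[0,0,0],[0,0,0]],[56,[0,0,0],[0,0,0]],[54,[0,0,0],[0,0,0]],[54,[0,0,0],[0,0,0]]]' 25
python3 - <<'E'
from h import *
from rig import bot
import cv2
im=bot.get_image("wrist"); cv2.imwrite("pics/w2.png",im["pixels"])
s=bot.state(); print(s["position"],s["grip_width"],s["grasp_force"],s["force"])
E
```

```text
t: 13.65
position: [0.4511, -0.3078, 0.0846]
tcp_rot: [-3.137, -0.159, 0.001]
force: [-0.8, 0.3, -0.1]
grip_width: 0.0845
grasp_force: 0.0
t: 14.65
position: [0.4519, -0.3084, 0.0862]
tcp_rot: [3.136, 0.159, 0.003]
force: [-0.7, 0.6, 10.8]
grip_width: 0.0545
grasp_force: 9.8
[ 0.45190655 -0.30838353  0.08622162] 0.05408301699684923 9.804657841577864 [-2.26100559  0.86992141 11.36204182]
```

View pics/w2.png

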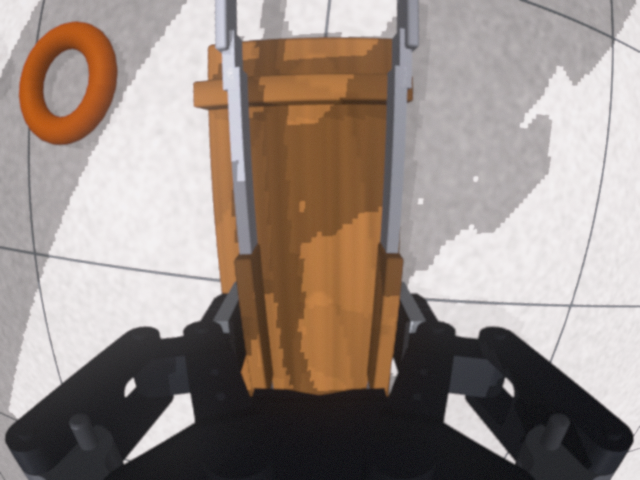

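The plates are between the pads, lightly squeezed (54 mm, 10 N). Lift.

```bash
python3 -m handwheel '[[54,[0,0,-3],[0,0,0]],[54,[0,0,-8],[0,0,0]],[54,[0,0,-18],[0,0,0]],[54,[0,0,-35],[0,0,0]],[54,[0,0,-55],[0,0,0]],[54,[0,0,-80],[0,0,0]],[54,[0,0,-100],[0,0,0]],[54,[0,0,-100],[0,0,0]]]'
python3 - <<'E'
from h import *
from rig import bot
import cv2
im=bot.get_image("wrist"); cv2.imwrite("pics/w3.png",im["pixels"])
s=bot.state(); print(s["position"],s["grip_width"],s["grasp_force"],s["force"])
for l in ("tongs","jaws","eyelet","die"): print(l,[(round(d["conf"],2),[round(float(v)) for v in d["uv"]]) for d in bot.tip_of(l,"wrist")])
b=[R.from_rotvec(s["tcp_rot"]).inv().apply(im["eye"]-s["position"]).round(4)]; print(b)
E
```

```text
t: 15.7
position: [0.4521, -0.3085, 0.1872]
tcp_rot: [3.135, 0.159, 0.005]
force: [1.1, -0.3, -0.8]
grip_width: 0.0543
grasp_force: 6.2
[ 0.45153033 -0.30810568  0.18602717] 0.053834850407466626 6.231724396348 [-0.76251357 -0.09514536 -0.85782341]
tongs []
jaws []
eyelet [(0.55, [156, 103])]
die []
[array([ 0.0666,  0.0005, -0.0716])]
```

View pics/w3.png

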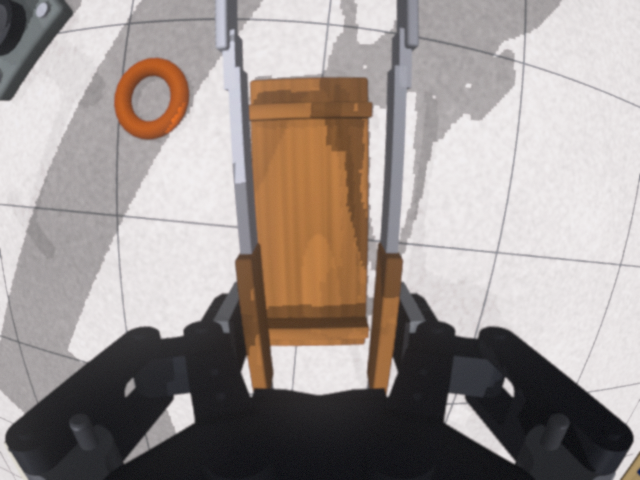

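Tongs hang free from the fingers, wood front ends at row ~253 (cols 248/391), jaw rears at row 47 (cols 223/412), symmetric. I compute their pose in the tool and the approach target.

```bash
python3 - <<'E'
from h import *
from rig import bot
im=bot.get_image("wrist"); s=bot.state(); Rt=R.from_rotvec(s["tcp_rot"])
def tray(uv):
    v=np.array([uv[0]-im["cx"],uv[1]-im["cy"]]); r=np.hypot(*v); a=r/im["fx"]
    d=np.array([np.sin(a)*v[0]/r,-np.sin(a)*v[1]/r,-np.cos(a)])
    return Rt.inv().apply(im["eye"]-s["position"]),(Rt.inv()*R.from_rotvec(im["orientation"])).apply(d)
for a,b in [((248,253),(223,47)),((391,253),(412,47)),((248,257),(223,49)),((248,250),(223,45))]:
    e,d1=tray(a);_,d2=tray(b)
    # e+k1 d1 = (X+.030, ., Z), e+k2 d2=(X+.098,.,Z+.002) tool z down
    A=np.array([[d1[0],-1,0,0],[d1[2],0,0,-1],[d2[0],-1,0,0],[d2[2],0,0,-1]]); A=np.array([[d1[0],0,-1,0],[d1[2],0,0,-1],[0,d2[0],-1,0],[0,d2[2],0,-1]])
    k1,k2,X,Z=np.linalg.solve(A,[.030-e[0],-e[2],.098-e[0],.002-e[2]])
    print("tongs origin x in tool",X.round(4),"top z",Z.round(4),"underside",(Z+.02).round(4),"y",(e+k1*d1)[1].round(4),(e+k2*d2)[1].round(4))
q=np.array([.6073,-.0309,.8165])
for px in (-.20,-.12): print(rel(s,T(q,[px,0,.16]),.8165),T(q,[px,0,.16]))
E
```

```text
tongs origin x in tool -0.001 top z 0.0457 underside 0.0657 y -0.0233 -0.0305
tongs origin x in tool -0.0011 top z 0.0457 underside 0.0657 y 0.0242 0.03
tongs origin x in tool -0.002 top z 0.0444 underside 0.0644 y -0.0231 -0.0302
tongs origin x in tool -0.0002 top z 0.0463 underside 0.0663 y -0.0234 -0.0307
([32.7, -128.3, 24.2], [-0.08, 0.04, -40.98]) [ 0.47034479 -0.17665072  0.16      ]
([93.1, -180.8, 24.2], [-0.08, 0.04, -40.98]) [ 0.52512688 -0.11835043  0.16      ]
```

```bash
python3 -m handwheel '[[54,[2,-12,3],[0,0,-4]],[54,[4,-30,6],[0,0,-10]],[54,[7,-48,10],[0,0,-17]],[54,[10,-66,14],[0,0,-24]],[54,[13,-84,18],[0,0,-31]],[54,[16,-102,22],[0,0,-37]],[54,[18,-115,24],[0,0,-41]],[54,[18,-115,24],[0,0,-41]]]'
python3 - <<'E'
from h import *
from rig import bot
import cv2
im=bot.get_image("wrist"); cv2.imwrite("pics/w4.png",im["pixels"])
s=bot.state(); print(s["t"],s["position"],s["grip_width"],s["grasp_force"])
for d in bot.recognise("eyelet","wrist"):
    x=d["extent"]; print(d["conf"],np.round(x)); uv=((x[0]+x[2])/2,(x[1]+x[3])/2); print(wray(im,uv,.06))
for l in ("die","eyelet","ram"): print(l,[(round(d["conf"],2),np.round(d["uv"])) for d in bot.tip_of(l,"wrist")])
E
```

```text
t: 17.0
position: [0.4571, -0.1909, 0.1602]
tcp_rot: [-2.882, -1.248, 0.002]
force: [-0.5, -0.3, -1.0]
grip_width: 0.0537
grasp_force: 6.2
17.05 [ 0.45740807 -0.19148665  0.1605001 ] 0.0539871615420609 6.234908178448677
0.98 [359.  94. 453. 190.]
[ 0.53110415 -0.17128868  0.06      ]
0.8 [470.   0. 546.  59.]
[ 0.61245386 -0.16336836  0.06      ]
die []
eyelet [(0.57, array([504.,  20.]))]
ram []
```

View pics/w4.png

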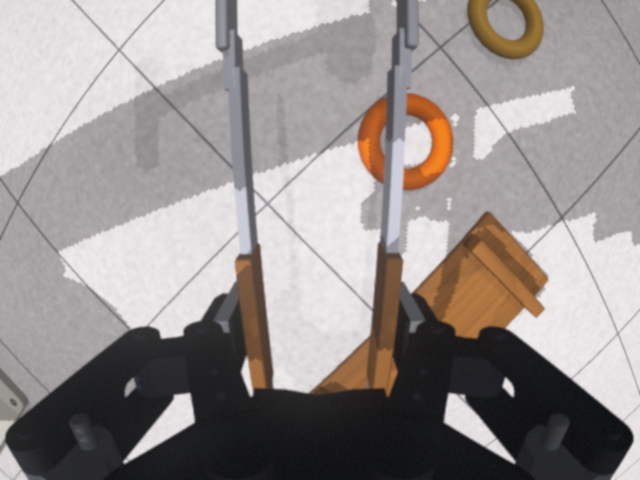

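The press isn't in the wrist view; only the decoy rings and the empty rest are. I'll check jaws against eyelet in the side and scene views, overlaying my predictions.

```bash
python3 - <<'E'
from h import *
from rig import bot
import cv2
q=[.6073,-.0309,.8165]; s=bot.state(); Rt=R.from_rotvec(s["tcp_rot"]); out=[]
def tl(p): return s["position"]+Rt.apply([p[0]-.001,-p[1],.0635-p[2]])
th=np.linspace(0,2*np.pi,40)
ring=T(q,np.c_[.022*np.cos(th),.022*np.sin(th),0*th+.065]); hole=T(q,np.c_[.012*np.cos(th),.012*np.sin(th),0*th+.065])
for c,(x0,y0,x1,y1) in (("side",(290,250,430,400)),("scene",(190,230,330,380))):
    im=bot.get_image(c)["pixels"]; k=5
    hsv=cv2.cvtColor(im,cv2.COLOR_BGR2HSV); 
    g=cv2.resize(im[y0:y1,x0:x1],None,fx=400/140,fy=400/140,interpolation=cv2.INTER_CUBIC); k=400/140
    f=lambda P:((proj(c,P)-[x0-.5,y0-.5])*k).astype(np.int32)
    cv2.polylines(g,[f(ring)],True,(255,0,255),1); cv2.polylines(g,[f(hole)],True,(255,0,255),1)
    for sy in (1,-1): cv2.polylines(g,[f(np.array([tl([.098,sy*.028,.018]),tl([.142,sy*.029,.018]),tl([.142,sy*.029,0]),tl([.098,sy*.028,0])]))],True,(0,255,0),1)
    out.append(g)
cv2.imwrite("pics/o1.png",np.hstack(out))
E
```

```text
(no output)
```

View pics/o1.png

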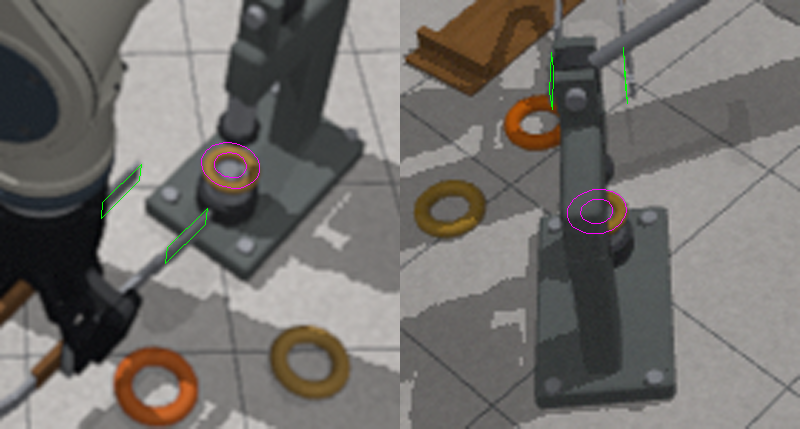

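Predictions match the picture to about a pixel (eyelet at side crop (230,166), jaws either side of the press axis). Descend and insert.

```bash
python3 -m handwheel '[[54,[0,0,10],[0,0,0]],[54,[0,0,25],[0,0,0]],[54,[0,0,38],[0,0,0]],[54,[0,0,45],[0,0,0]],[54,[5,0,45],[0,0,0]],[54,[15,0,45],[0,0,0]],[54,[28,0,45],[0,0,0]],[54,[35,0,45],[0,0,0]]]'
python3 - <<'E'
from h import *
from rig import bot
import cv2
q=[.6073,-.0309,.8165]; s=bot.state(); Rt=R.from_rotvec(s["tcp_rot"]); out=[]
print(s["t"],s["position"],rel(s,T(q,[-.119,0,.1145]),q[2]))
def tl(p): return s["position"]+Rt.apply([p[0]-.001,-p[1],.0635-p[2]])
for c,(x0,y0,x1,y1) in (("side",(300,260,420,380)),("scene",(200,240,320,360))):
    im=bot.get_image(c)["pixels"]; k=400/120
    g=cv2.resize(im[y0:y1,x0:x1],None,fx=k,fy=k,interpolation=cv2.INTER_CUBIC)
    f=lambda P:((proj(c,P)-[x0-.5,y0-.5])*k).astype(np.int32)
    for sy in (1,-1):
        for z in (0.018,): cv2.polylines(g,[f(np.array([tl([.098,sy*.028,z]),tl([.142,sy*.029,z]),tl([.142,sy*.029,0])]))],False,(0,255,0),1)
    out.append(g)
cv2.imwrite("pics/o2.png",np.hstack(out))
E
```

```text
t: 18.35
position: [0.4825, -0.1654, 0.1163]
tcp_rot: [2.882, 1.249, 0.001]
force: [-0.6, 0.3, -1.4]
grip_width: 0.0542
grasp_force: 6.2
18.35 [ 0.48253204 -0.16537469  0.11633694] ([64.4, -1.1, 1.9], [0.06, -0.03, 0.07])
```

View pics/o2.png

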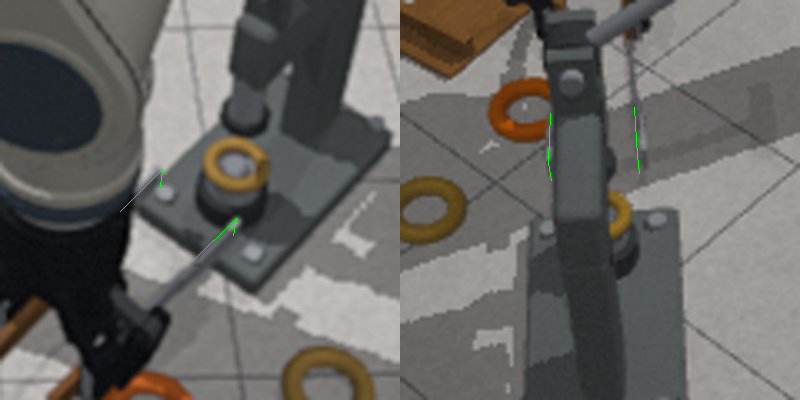

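Jaws flank the eyelet, within 2 mm of predictions. Go in.

```bash
python3 -m handwheel '[[54,[6,0,1],[0,0,0]],[54,[15,0,1],[0,0,0]],[54,[25,0,1],[0,0,0]],[54,[35,0,1],[0,0,0]],[54,[45,0,1],[0,0,0]],[54,[55,0,1],[0,0,0]],[54,[62,0,1],[0,0,0]],[54,[65,0,1],[0,0,0]]]'
python3 - <<'E'
from h import *
from rig import bot
import cv2
q=[.6073,-.0309,.8165]; s=bot.state()
print(s["t"],s["position"],rel(s,T(q,[-.119,0,.1145]),q[2]))
out=[]
for c,(x0,y0,x1,y1) in (("side",(300,260,420,380)),("scene",(200,240,320,360))):
    out.append(cv2.resize(bot.get_image(c)["pixels"][y0:y1,x0:x1],(400,400),interpolation=cv2.INTER_CUBIC))
cv2.imwrite("pics/o3.png",np.hstack(out))
E
```

```text
t: 19.45
position: [0.5263, -0.1184, 0.1149]
tcp_rot: [2.883, 1.248, 0.0]
force: [-0.2, 0.5, -1.0]
grip_width: 0.054
grasp_force: 6.2
19.45 [ 0.52628547 -0.11836901  0.11488953] ([0.2, -0.9, 0.4], [0.0, -0.0, 0.05])
```

View pics/o3.png

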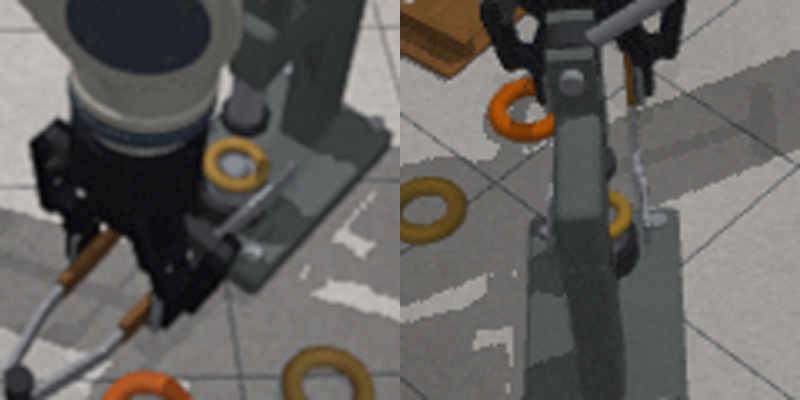

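Jaws stand either side of the eyelet (gap at the +y side visible in scene crop at (636,210)), no contact. Close.

```bash
python3 -m handwheel '[[52,[0,0,0],[0,0,0]],[50,[0,0,0],[0,0,0]],[48,[0,0,0],[0,0,0]],[46,[0,0,0],[0,0,0]],[44,[0,0,0],[0,0,0]],[42,[0,0,0],[0,0,0]],[38,[0,0,0],[0,0,0]],[38,[0,0,0],[0,0,0]]]' 40
python3 -m handwheel '[[38,[0,0,-2],[0,0,0]],[38,[0,0,-5],[0,0,0]],[38,[0,0,-9],[0,0,0]],[38,[0,0,-13],[0,0,0]],[38,[0,0,-17],[0,0,0]],[38,[0,0,-18],[0,0,0]],[38,[0,0,-18],[0,0,0]],[38,[0,0,-18],[0,0,0]]]'
python3 - <<'E'
from h import *
from rig import bot
import cv2
s=bot.state(); print(s["t"],s["position"],s["force"])
out=[]
for c,(x0,y0,x1,y1) in (("side",(300,260,420,380)),("scene",(200,240,320,360))):
    out.append(cv2.resize(bot.get_image(c)["pixels"][y0:y1,x0:x1],(400,400),interpolation=cv2.INTER_CUBIC))
cv2.imwrite("pics/o4.png",np.hstack(out))
E
```

```text
t: 20.55
position: [0.526, -0.1188, 0.1149]
tcp_rot: [2.883, 1.248, 0.0]
force: [0.5, 0.3, -0.1]
grip_width: 0.0471
grasp_force: 41.0
t: 21.55
position: [0.5259, -0.1187, 0.1328]
tcp_rot: [-2.883, -1.248, 0.0]
force: [0.0, -0.1, -1.5]
grip_width: 0.0476
grasp_force: 41.2
21.55 [ 0.52589279 -0.11873445  0.13282881] [ 0.02104341 -0.0977374  -1.54507783]
```

View pics/o4.png

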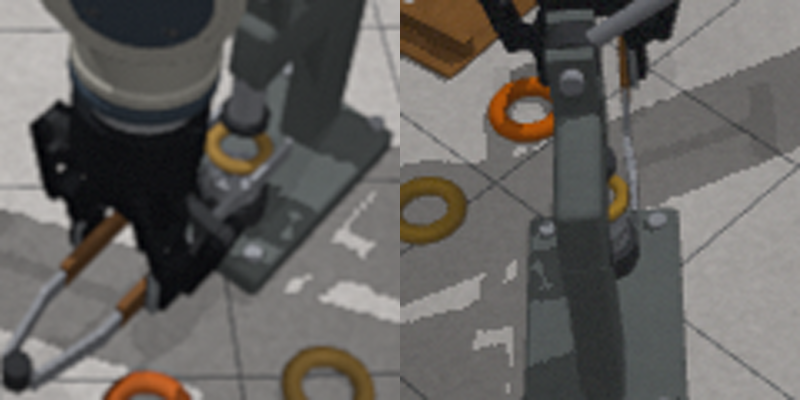

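The eyelet is pinched and lifted off the pin (side crop ring up from row 165 to 148, width 47.5 mm). Draw out and raise.

```bash
python3 -m handwheel '[[38,[-5,0,0],[0,0,0]],[38,[-17,0,0],[0,0,0]],[38,[-34,0,0],[0,0,0]],[38,[-54,0,0],[0,0,0]],[38,[-74,0,0],[0,0,0]],[38,[-94,0,0],[0,0,0]],[38,[-110,0,0],[0,0,0]],[38,[-116,0,0],[0,0,0]]]'
python3 -m handwheel '[[38,[-6,0,-4],[0,0,0]],[38,[-16,0,-16],[0,0,0]],[38,[-26,0,-34],[0,0,0]],[38,[-34,0,-56],[0,0,0]],[38,[-40,0,-80],[0,0,0]],[38,[-40,0,-102],[0,0,0]],[38,[-40,0,-118],[0,0,0]],[38,[-40,0,-123],[0,0,0]]]'
python3 -m handwheel '[[38,[0,0,0],[0,0,0]],[38,[0,0,0],[0,0,0]],[38,[0,0,0],[0,0,0]],[38,[0,0,0],[0,0,0]],[38,[0,0,0],[0,0,0]],[38,[0,0,0],[0,0,0]],[38,[0,0,0],[0,0,0]],[38,[0,0,0],[0,0,0]]]'
python3 - <<'E'
from h import *
from rig import bot
s=bot.state(); Rt=R.from_rotvec(s["tcp_rot"]); print(s["t"],s["position"],s["grip_width"],s["grasp_force"])
j=s["position"]+Rt.apply([.119,0,.0545]); print("jaws expected",j)
for c in ("side","scene"):
    bot.get_image(c); print(c,proj(c,j).round(),[(round(d["conf"],2),np.round(d["uv"])) for d in bot.tip_of("eyelet",c)],[(round(d["conf"],2),np.round(d["uv"])) for d in bot.tip_of("handle",c)])
E
```

```text
t: 22.65
position: [0.4458, -0.2042, 0.1329]
tcp_rot: [-2.884, -1.246, 0.0]
force: [-0.1, 0.4, -0.6]
grip_width: 0.0473
grasp_force: 41.2
t: 23.65
position: [0.4195, -0.2328, 0.2574]
tcp_rot: [2.881, 1.247, 0.002]
force: [0.4, -0.3, -1.6]
grip_width: 0.0473
grasp_force: 41.4
t: 24.65
position: [0.4192, -0.2325, 0.2559]
tcp_rot: [2.883, 1.248, 0.0]
force: [-0.0, -0.1, -1.8]
grip_width: 0.0474
grasp_force: 41.4
24.65 [ 0.4192032  -0.23249003  0.25593257] 0.04743258634929342 41.351171135902405
jaws expected [ 0.50066166 -0.14573956  0.2014337 ]
side [[327. 310.]] [(0.86, array([398., 376.])), (0.63, array([324., 309.])), (0.61, array([344., 387.]))] []
scene [[251. 208.]] [(0.66, array([251., 208.])), (0.63, array([241., 274.])), (0.54, array([207., 304.])), (0.53, array([485., 372.]))] [(0.91, array([323., 210.]))]
```

The eyelet is seen between the jaws in both views, within about 3 px of the expected point, and the handle is at rest. Handing in.

```bash
python3 -c "
from rig import bot
print(bot.sign_off())"
```

```text
the job is handed in; nothing more can be done
None
```

The job is handed in: I pulled the lever to its stop and let it spring back, then drew the eyelet out with the tongs. At hand-in they held it about 20 cm above the table and roughly 16 cm in front of the die, at about 25 s of the 69 s allowed; the rig gave no verdict.

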